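Free the gummed press knob and draw out the glued bar

ROBOT

A 7-joint arm with a two-finger parallel gripper is mounted at the origin on a cart in front of the work surface, level with it; the furniture and walls round the work are solid. World frame = base frame: x ahead of the robot, y to its left, z up, the work surface at z = 0. Lengths are in m, angles in rad, forces in N, time in s.
With the tool pointing down it reaches from about 0.4 to 0.9 m from the base axis. Payload 5.6 kg.
Tool frame: the origin (TCP) lies between the finger pads; the fingertips stand 17 mm ahead of it and the grasp point (between the pads) lies 2 mm behind it; z points along the fingers, y is the line along which they close (so a half turn about z gives the same grasp; the last joint's range is limited). The gripper opens to 92 mm and grips with 3 to 60 N. Pads are 20 mm wide; open, the fingers measure 128 mm over their backs; the gripper's body (75 mm by 189 mm) begins 69 mm behind the grasp point.
Start: joints at [1.284, 0.468, -0.012, 1.603, 0.006, 1.071, -0.056], TCP at [0.157, -0.631, 0.232] pointing down, gripper open.
Joint ranges: [-2.53, 2.53], [-0.31, 2.02], [-1.57, 1.55], [0.28, 2.44], [-1.29, 4.43], [0.15, 1.84], [-2.92, 2.92]. Speed limits (rad/s): [2.57, 2.57, 3.14, 3.14, 3.14, 3.14, 3.14].

INTERFACE

Orientations are given as a rotation vector (axis times angle).
In Python, from workcell import sense, snapshot, job_done, recognise, outline_of, tip_of gives the robot as it stands. The module is installed in compiled form; this text tells all that it offers.
- The arm moves only by the tool drive_tool, never from a script. Its argument "commands" is a list of rows, each a list of 7 numbers: the shift along the tool's x, y, z as a fraction of full scale, then the turn, a rotation vector about the tool's x, y, z as a fraction of full scale, then the gripper's target within -1 to 1 (fully open at 1, half-way at 0, shut at -1). A call has 1 to 5 rows; each row is the pose to reach, as a shift and turn from the pose commanded when the call began, along the tool's axes at that moment, turning the shorter way round; what a row does not reach only later rows make up. Full scale, the value 1, is 80 mm for a shift and pi rad for a turn. A row lasts 1/12 s, in which the tool goes at most 41.7 mm and 7.16 degrees, less where a joint would pass 70% of its speed; a pose out of reach is approached as far as the arm can. A call with a number of a shift or a turn outside -1 to 1 is refused whole. A call with a gripper value outside its range is refused whole. The fingers move at their own pace and stop on an object; "newtons" is the grip in N (left out, the last holds). Time passes only in rows, so rows that repeat a pose let the fingers close. It gives the time, the measured TCP pose, the force, the opening and the grip force at its end, in the units of the state.
- sense(): the state, without advancing time (a new reading comes with each control period).
- snapshot(name): name is "scene" or "top" or "wrist"; returns a dict with "image" (480x640x3 uint8, red, green, blue), "depth" (480x640 float32, m along the optical axis (not along the pixel's ray), 0 where there is no reading), "intrinsics" (3x3 intrinsics, pixels), "rvec" (rotation vector, rad) and "tvec" (3), from world to camera coordinates, as OpenCV has them. Camera axes: x right, y down, z forward; pixel columns grow to the right and rows downward; lengths in m; the calibration is good to about 2 mm. The wrist camera is an equidistant fisheye: a pixel r from the principal point sees the ray r / f radians off the axis. A picture is of the moment at which its call begins.
- job_done(): hands the job in; it is judged then, once.
Trained networks look in the newest picture that a camera, given by its name, has taken for a name from the list of things; names that differ only in an ending like _2 or _b are one class to them, and where a whole thing is asked for, a point or a joint stands for the part that bears it (a point fixed in the world has none). Each returns a list of dicts, best first, with "score" (0 to 1); they miss things now and then, are a little off and sometimes report something else, mostly with a low value. They report only what shows in the picture. A call takes as long as a camera call. They do not tell look-alikes from the thing itself.
- recognise(camera, name): "uv" ([column, row] in pixels, amid what is visible of it).
- outline_of(camera, name): "mask" (480x640 bool, what is visible of it) and "uv" ([column, row] in pixels, amid what is visible of it).
- tip_of(camera, name): "uv" ([column, row] in pixels: a listed point, or the origin of a listed thing).
The state is a dict: "clock": time; "joint_positions": joint angles; "qd": joint speeds; "joint_efforts": joint torques, N m; "tcp_pos": TCP position; "orientation": TCP orientation; "ft_force": force on the tool from outside, world axes, zero at the start; "wrist_torque": the same for the moment, N m; "finger_gap": finger opening in m; "finger_force": force on a finger pad.
Only numpy, scipy, OpenCV 4.12 (cv2) and the standard library are available. Lean on these libraries where they do the work, as an engineer would, in place of code of your own. Each camera call takes 0.05 s, during which the arm holds its last target. There are 200 camera calls.

TASK

The knob of the little screw press is gummed up with glue. Break it loose with a short firm anticlockwise twist (seen from above), then turn it on freely the same way until you just feel it come up against its hidden end stop, without forcing the stop. Then draw the wooden bar out towards the front until it is well clear of the raised pressing plate, and leave it lying flat; disturb neither the ink bottle nor the eraser.

Things in the scene. Friction and masses are not known exactly. Their poses are not given: they have to be found in the camera images.
- press: Fixed screw press. Origin on the desk right under the vertical knob axis; -x points to its front, along the wooden bed (64 mm wide, 10 mm thick, reaching 225 mm forward) that carries the bar. Cross foot 70 x 170 mm (x, y), columns at y = +-58 mm, beam 36 x 148 mm with top at z = 82 mm; on it a grey drum, radius 46 mm, top at z = 112 mm, under the knob.
- knob_grip (a point): Grip point of the black knob, on its vertical axis, 136 mm above the desk. The knob is an upright bar 50 mm long (point x) and 14 mm thick (point y); its top is 15 mm above this point, and its foot (a disc of 27 mm radius) 16 mm below. The point turns with the knob; z is up.
- knob (a joint): Angle of the knob, rad: 0 as it stands, growing anticlockwise seen from above. After up to 0.1 rad of play it is stuck: it takes 0.25 to 0.5 N m to break loose, falling to nothing by 0.3 rad; then about 0.04 N m. The end stop is met somewhere between 1.7 and 2.4 rad, different each time and not visible: it has to be felt.
- stop: Sprung carrier of the hidden end stop in the drum (origin on the knob axis, 97 mm up). The knob meets the stop at 28 mm radius; the torque then rises 10 N m per rad. From 5 N at that radius (0.14 N m) it counts as felt, above 25 N (0.7 N m) as forced; about 0.3 N m is right. On letting go the knob springs back a little.
- bar_centre (a point): Centre of the loose wooden bar, 170 mm long (point x, along the bed), 40 mm wide (point y), 26 mm high (z up), 0.08 to 0.17 kg. It lies on the bed, its centre 23 mm above the desk and about 60 mm in front of the knob axis, its rear end under the pressing plate. Nothing stands above its front 70 mm.
- ink_bottle: Small amber ink bottle lying on its flat side beside the press, 33 x 82 x 24 mm, long axis y, tapered cap at -y; origin at the centre of its underside. Leave it alone.
- eraser: Block eraser in a blue and white sleeve, 22 x 52 x 13 mm, long axis y, beside the bed; origin at the centre of its underside. Leave it alone.
- plate (a point): Centre of the underside of the steel pressing plate, 50 mm (x) by 88 mm (y), 12 mm thick, below the beam. It starts 0.5 mm above the bar and rises 4 mm per rad of knob.
Things that resemble listed ones, but are neither listed nor needed, are in the scene too. Of the things that look like the part that bears bar_centre, the larger one is meant.

How it is judged:
On the way, in this order (a step that is already met when the one before it is completed fails the run):
1. the knob is broken loose: turned more than 0.45 rad (value of joint knob above 0.45 rad), for 0.1 s.
2. the knob has been turned up against its end stop (5 N or more on the stop) (contact force between knob and stop above 5 N), for 0.1 s.
3. the bar is drawn out in front of the pressing plate (x of bar_centre in the frame of press below -0.115 m), for 0.2 s.
At the end, for the whole second after the job is handed in: The knob is still open (beyond 1.55 rad); the bar lies flat (within 0.15 rad) and still on the bed or desk, its centre at least 115 mm in front of the knob axis, so that its rear end is clear of the pressing plate (value of joint knob above 1.55 rad and x of bar_centre in the frame of press below -0.115 m and angle between bar_centre's own z axis and vertical below 0.15 rad and height (world z) of bar_centre below 0.032 m and linear speed of bar below 0.02 m/s); the robot touches nothing.
It fails at once if the end stop is forced (over 25 N) (contact force between knob and stop above 25 N).
It fails at once if the bar is pulled while the press is not yet open (value of joint knob below 1.4 rad and distance of bar_centre from where it was at the start of the episode above 0.012 m).
It fails at once if the ink bottle is disturbed (distance of ink_bottle from where it was at the start of the episode above 0.02 m).
It fails at once if the eraser is disturbed (distance of eraser from where it was at the start of the episode above 0.02 m).
It also fails if it takes over 58 s, if anything falls off the work surface, if the arm or the gripper's body presses on something with over 40 N, if the wrist force passes 120 N, or if a joint passes its speed limit or range.

## Working session

There is one attempt and no reset: what is moved stays moved. The work goes in short steps, Python scripts to look and compute and a tool call to move; the robot and the scene stay as the last step left them, time stands still between calls to the robot, and variables do not carry over. Pictures are saved under pics/ and viewed, at most 10 in all, crops included, and the job is handed in when it is done.

Besides the shell and the picture viewer there is one more tool, called after "Request:" as name(argument=value, ...), one argument or row to a line, values as JSON. drive_tool: Moves the arm, as the interface text tells. Shift numbers are shares of 80 mm and turn numbers shares of pi rad, none past 1 either way. Its arguments: {"type":"object","properties":{"commands":{"type":"array","items":{"type":"array","items":{"type":"number"}}},"newtons":{"type":"number"}},"required":["commands"]}

```bash
mkdir -p pics; cat > h.py <<'E'
import numpy as np, cv2
from scipy.spatial.transform import Rotation as R
from workcell import *
def ray(s,uv):
    K=s["intrinsics"];Rm=R.from_rotvec(np.ravel(s["rvec"])).as_matrix();t=np.ravel(s["tvec"])
    d=np.array([(uv[0]-K[0,2])/K[0,0],(uv[1]-K[1,2])/K[1,1],1.])
    return -Rm.T@t, Rm.T@d
def at_z(s,uv,z):
    o,d=ray(s,uv); return o+d*(z-o[2])/d[2]
def cloud(s,mask):
    v,u=np.nonzero(mask&(s["depth"]>0)); o=ray(s,(0,0))[0]
    K=s["intrinsics"];Rm=R.from_rotvec(np.ravel(s["rvec"])).as_matrix()
    d=np.stack([(u-K[0,2])/K[0,0],(v-K[1,2])/K[1,1],np.ones(len(u))],1)*s["depth"][v,u][:,None]
    return o+d@Rm
E
python3 - <<'E'
from h import *
for c in("top","scene"):
    s=snapshot(c); cv2.imwrite(f"pics/{c}0.png",s["image"][...,::-1])
    for n in("knob_grip","bar_centre","press","ink_bottle","eraser","plate"):
        r=tip_of(c,n); print(c,n,[(np.round(a["uv"]).tolist(),round(a["score"],2)) for a in r[:3]])
        if c=="top":
            for m in outline_of(c,n)[:2]:
                P=cloud(s,m["mask"]); print("  ol",np.round(m["score"],2),np.round(m["uv"]),len(P),np.round(np.median(P,0),3),np.round(P.min(0),3),np.round(P.max(0),3))
print(sense())
E
```

```text
top knob_grip [([369.0, 199.0], 0.95)]
  ol 0.76 [368. 202.] 820 [0.594 0.082 0.122] [0.57  0.054 0.112] [0.621 0.106 0.154]
  ol 0.29 [434. 296.] 372 [ 0.447 -0.05   0.012] [ 0.431 -0.076 -0.003] [ 0.466 -0.023  0.017]
top bar_centre [([365.0, 246.0], 0.87), ([262.0, 312.0], 0.71), ([435.0, 297.0], 0.34)]
  ol 0.74 [263. 314.] 1064 [0.41  0.247 0.017] [ 0.353  0.224 -0.006] [0.467 0.273 0.023]
  ol 0.56 [367. 265.] 1383 [0.501 0.07  0.036] [0.449 0.045 0.014] [0.557 0.095 0.042]
top press [([360.0, 216.0], 0.76)]
  ol 0.69 [366. 225.] 6500 [0.571 0.075 0.014] [ 0.369 -0.006 -0.004] [0.662 0.165 0.154]
top ink_bottle [([290.0, 238.0], 0.9)]
  ol 0.7 [286. 236.] 604 [0.547 0.213 0.021] [ 0.519  0.168 -0.003] [0.573 0.245 0.029]
top eraser [([432.0, 293.0], 0.89)]
  ol 0.66 [433. 297.] 369 [ 0.447 -0.049  0.012] [ 0.429 -0.077 -0.003] [ 0.465 -0.023  0.017]
top plate [([291.0, 236.0], 0.36)]
scene knob_grip [([382.0, 216.0], 0.65)]
scene bar_centre [([348.0, 284.0], 0.83), ([238.0, 251.0], 0.7)]
scene press [([376.0, 274.0], 0.64)]
scene ink_bottle [([316.0, 242.0], 0.86)]
scene eraser [([348.0, 369.0], 0.6), ([346.0, 284.0], 0.4)]
scene plate [([378.0, 264.0], 0.57)]
{'clock': 1.0, 'joint_positions': array([ 1.28399723,  0.46747514, -0.01159236,  1.60272608,  0.00598647,
        1.07142591, -0.05631623]), 'qd': array([-0.00032046, -0.00145582,  0.00028074,  0.00077367, -0.00010458,
       -0.00139393, -0.00163133]), 'joint_efforts': array([ 1.27458745e-03, -5.20430124e+01, -1.22097446e-02, -2.44058990e+01,
       -5.67219523e-02,  1.13828602e-02,  1.45988054e-05]), 'tcp_pos': array([ 0.15685729, -0.63077552,  0.23159768]), 'orientation': array([ 3.11829398e+00,  3.81853235e-01, -4.88549375e-05]), 'ft_force': array([-1.14235281, -0.01131606,  0.80050059]), 'wrist_torque': array([-0.00396881,  0.03665395,  0.07570986]), 'finger_force': 0.0, 'finger_gap': 0.09190180031047188}
```

```bash
python3 - <<'E'
from h import *
a=cv2.imread("pics/top0.png")[130:370,220:480]; b=cv2.imread("pics/scene0.png")[150:420,200:500]
cv2.imwrite("pics/m0.png",np.hstack([cv2.resize(a,(400,370),interpolation=cv2.INTER_CUBIC),cv2.resize(b,(400,370))]))
s=snapshot("top")
from workcell import *
# knob top: points z>0.14 ; beam/drum ; bar top
m=np.ones(s["depth"].shape,bool);P=cloud(s,m)
def st(n,Q):
    r=cv2.minAreaRect((Q[:,:2]*1000).astype(np.float32)); v=np.linalg.svd(Q[:,:2]-Q[:,:2].mean(0),full_matrices=False)[2][0]
    print(n,len(Q),np.round(Q.mean(0),4),[np.round(x,1) for x in r],"dir deg",np.degrees(np.arctan2(v[1],v[0])).round(1))
near=np.hypot(P[:,0]-.594,P[:,1]-.082)<.12
st("knobtop",P[near&(P[:,2]>.143)&(P[:,2]<.158)])
st("drum",P[near&(P[:,2]>.106)&(P[:,2]<.117)])
st("beam",P[near&(P[:,2]>.077)&(P[:,2]<.087)])
b=(P[:,2]>.031)&(P[:,2]<.043)&(P[:,0]>.4)&(P[:,0]<.57)&(abs(P[:,1]-.07)<.05)
st("bar",P[b])
b=(P[:,2]>.006)&(P[:,2]<.014)&(P[:,0]>.34)&(P[:,0]<.57)&(abs(P[:,1]-.07)<.06)
st("bed",P[b])
b=(P[:,2]>.15)
print(P[b][:,:].min(0),P[b].max(0), (P[:,2]>.16).sum())
E
```

```text
knobtop 279 [0.5942 0.0798 0.1506] [array([594.7,  79.3]), array([49.8, 14.5]), np.float64(5.8)] dir deg -174.1
drum 1528 [0.5927 0.0787 0.1113] [array([611.5,  52.8]), array([ 90.2, 153.8]), np.float64(32.3)] dir deg -78.0
beam 566 [0.5947 0.0733 0.082 ] [array([583.3,  57. ]), array([ 63. , 190.1]), np.float64(5.8)] dir deg 97.1
bar 1402 [0.5022 0.07   0.0361] [array([510.9,  72.6]), array([130.9,  55.6]), np.float64(16.3)] dir deg -172.6
bed 2448 [0.4498 0.0659 0.0101] [array([460.9,  70.5]), array([119.8, 217.8]), np.float64(89.7)] dir deg -171.2
[0.57029094 0.07198408 0.15006488] [0.61861951 0.08797627 0.15667713] 0
```

View pics/m0.png

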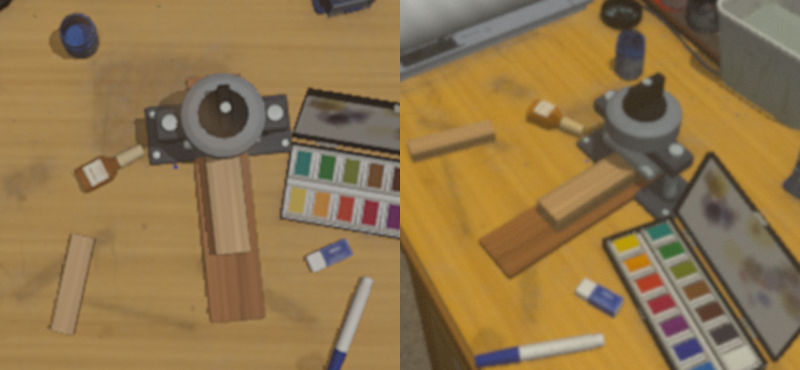

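The top view shows the press facing the robot. The knob is near px (367,199) and the bar near (367,262). The small look-alike bar is on the left at (263,312), the bottle at (286,236) and the eraser at (433,296). An open paint box stands to the right of the press. The press is yawed about 6°. Moving over now.

Request:
drive_tool(
  commands=[
    [0.5, -0.3, 0, 0, 0, 0, 1],
    [1, -0.6, 0, 0, 0, 0, 1],
    [1, -0.6, 0, 0, 0, 0, 1],
  ],
)

```text
clock: 1.3
tcp_pos: [0.2289, -0.5602, 0.2315]
orientation: [-3.114, -0.393, -0.005]
ft_force: [1.3, 0.1, 0.0]
finger_gap: 0.0919
finger_force: 0.0
```

Request:
drive_tool(
  commands=[
    [0.5, -0.3, 0, 0, 0, 0, 1],
    [1, -0.6, 0, 0, 0, 0, 1],
    [1, -0.6, 0, 0, 0, 0, 1],
  ],
)

```text
clock: 1.55
tcp_pos: [0.2949, -0.4937, 0.2318]
orientation: [-3.115, -0.395, -0.005]
ft_force: [0.9, 1.0, -0.6]
finger_gap: 0.0917
finger_force: 0.0
```

Request:
drive_tool(
  commands=[
    [0.5, -0.3, 0, 0, 0, 0, 1],
    [1, -0.6, 0, 0, 0, 0, 1],
    [1, -0.6, 0, 0, 0, 0, 1],
  ],
)

```text
clock: 1.8
tcp_pos: [0.3606, -0.4275, 0.2319]
orientation: [-3.115, -0.396, -0.005]
ft_force: [-0.3, 1.2, 0.4]
finger_gap: 0.0918
finger_force: 0.0
```

Request:
drive_tool(
  commands=[
    [0.5, -0.5, 0, 0, 0, 0, 1],
    [0.95, -0.95, 0, 0, 0, 0, 1],
    [0.95, -0.95, 0, 0, 0, 0, 1],
  ],
)

```text
clock: 2.05
tcp_pos: [0.4128, -0.337, 0.2318]
orientation: [-3.116, -0.389, -0.002]
ft_force: [0.6, 0.5, 0.2]
finger_gap: 0.092
finger_force: 0.0
```

Request:
drive_tool(
  commands=[
    [0.5, -0.5, 0, 0, 0, 0, 1],
    [0.95, -0.95, 0, 0, 0, 0, 1],
    [0.95, -0.95, 0, 0, 0, 0, 1],
  ],
)

```text
clock: 2.3
tcp_pos: [0.4681, -0.2445, 0.232]
orientation: [-3.116, -0.39, -0.003]
ft_force: [0.9, 1.2, 0.2]
finger_gap: 0.0917
finger_force: 0.0
```

Request:
drive_tool(
  commands=[
    [0.3, -0.45, 0, 0, 0, 0, 1],
    [0.625, -0.89, 0, 0, 0, 0, 1],
    [0.625, -0.89, 0, 0, 0, 0, 1],
  ],
)

```text
clock: 2.55
tcp_pos: [0.5001, -0.1595, 0.2321]
orientation: [-3.113, -0.399, -0.004]
ft_force: [-0.0, 1.7, 0.2]
finger_gap: 0.0918
finger_force: 0.0
```

Request:
drive_tool(
  commands=[
    [0.3, -0.45, 0, 0, 0, 0, 1],
    [0.625, -0.89, 0, 0, 0, 0, 1],
    [0.625, -0.89, 0, 0, 0, 0, 1],
  ],
)

```text
clock: 2.8
tcp_pos: [0.5309, -0.0785, 0.2322]
orientation: [-3.113, -0.398, -0.005]
ft_force: [0.4, 1.2, -0.1]
finger_gap: 0.092
finger_force: 0.0
```

Request:
drive_tool(
  commands=[
    [0.3, -0.45, 0, 0, 0, 0, 1],
    [0.625, -0.89, 0, 0, 0, 0, 1],
    [0.625, -0.89, 0, 0, 0, 0, 1],
  ],
)

```text
clock: 3.05
tcp_pos: [0.5617, 0.0029, 0.2321]
orientation: [-3.112, -0.397, -0.005]
ft_force: [-0.2, 0.9, 0.8]
finger_gap: 0.0917
finger_force: 0.0
```

Request:
drive_tool(
  commands=[
    [0.3, -0.45, 0, 0, 0, 0.023, 1],
    [0.625, -0.89, 0, 0, 0, 0.0456, 1],
    [0.625, -0.89, 0, 0, 0, 0.0456, 1],
    [0.625, -0.89, 0, 0, 0, 0.0456, 1],
  ],
)

```text
clock: 3.38
tcp_pos: [0.5914, 0.0792, 0.2314]
orientation: [-3.136, -0.168, 0.0]
ft_force: [-0.2, -0.7, -0.6]
finger_gap: 0.0918
finger_force: 0.0
```

```bash
python3 - <<'E'
from h import *
s=sense(); p=s["tcp_pos"]; Rm=R.from_rotvec(s["orientation"]).as_matrix()
print(s["clock"],p.round(4),Rm.round(3).tolist(),s["joint_positions"].round(3),s["ft_force"].round(2),s["wrist_torque"].round(3))
w=snapshot("wrist"); cv2.imwrite("pics/w1.png",w["image"][...,::-1])
K=w["intrinsics"];Rc=R.from_rotvec(np.ravel(w["rvec"])).as_matrix();t=np.ravel(w["tvec"]);o=-Rc.T@t
v,u=np.nonzero(w["depth"]>0); z=w["depth"][v,u]
a=(u-K[0,2])/K[0,0];b=(v-K[1,2])/K[1,1];th=np.hypot(a,b)+1e-9
k=th<1.2;a,b,th,z=a[k],b[k],th[k],z[k]
f=np.tan(th)/th; P=o+(np.stack([a*f,b*f,np.ones_like(a)],1)*z[:,None])@Rc
near=np.hypot(P[:,0]-.594,P[:,1]-.08)<.06
Q=P[near&(P[:,2]>.146)&(P[:,2]<.156)]
print(len(Q),Q.mean(0).round(4),cv2.minAreaRect((Q[:,:2]*1000).astype(np.float32)))
Q=P[near&(P[:,2]>.117)&(P[:,2]<.124)];print("disc",len(Q),Q.min(0).round(3),Q.max(0).round(3))
b=P[(P[:,2]>.033)&(P[:,2]<.041)&(P[:,0]>.42)&(P[:,0]<.56)&(abs(P[:,1]-.07)<.04)]
print("bar",len(b),cv2.minAreaRect((b[:,:2]*1000).astype(np.float32)) if len(b)>5 else "")
print(tip_of("wrist","knob_grip")[:2])
E
```

```text
3.3833 [0.5914 0.0792 0.2314] [[0.994, 0.107, -0.0], [0.107, -0.994, 0.002], [-0.0, -0.002, -1.0]] [ 0.076  0.407 -0.341  1.721  0.153  1.04  -1.781] [-0.22 -0.67 -0.56] [-0.009 -0.045 -0.015]
1544 [0.5972 0.0801 0.1512] ((595.8961181640625, 80.03645324707031), (48.995750427246094, 14.482665061950684), 5.66033935546875)
disc 2562 [0.569 0.053 0.117] [0.622 0.107 0.124]
bar 2341 ((486.5514831542969, 68.75642395019531), (76.72870635986328, 39.35417556762695), 6.102452754974365)
[{'uv': [317.5, 238.3], 'score': 0.8}]
```

View pics/w1.png

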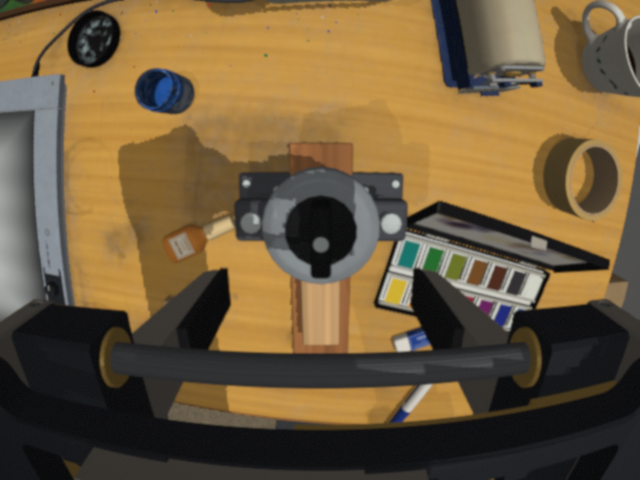

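The wrist view shows the knob at (320,240), centred between the open fingers. The finger clearances are free. Going down over it and gripping.

Request:
drive_tool(
  commands=[
    [0.051, -0.007, 0.3, 0, 0, 0, 1],
    [0.051, -0.007, 0.7, 0, 0, 0, 1],
    [0.051, -0.007, 1, 0, 0, 0, 1],
    [0.051, -0.007, 1, 0, 0, 0, 1],
  ],
)

```text
clock: 3.82
tcp_pos: [0.5917, 0.073, 0.1468]
orientation: [3.136, 0.153, -0.015]
ft_force: [-0.6, -0.3, 0.6]
finger_gap: 0.0918
finger_force: 0.0
```

Request:
drive_tool(
  commands=[
    [0, 0, 0.13, 0, 0, 0, 1],
    [0, 0, 0.13, 0, 0, 0, 0],
    [0, 0, 0.13, 0, 0, 0, -1],
    [0, 0, 0.13, 0, 0, 0, -1],
    [0, 0, 0.13, 0, 0, 0, -1],
  ],
  newtons=60,
)

```text
clock: 4.23
tcp_pos: [0.596, 0.0767, 0.1426]
orientation: [-3.138, -0.158, -0.004]
ft_force: [0.1, -0.2, 0.8]
finger_gap: 0.0674
finger_force: 0.0
```

Request:
drive_tool(
  commands=[
    [0, 0, 0, 0, 0, 0, -1],
    [0, 0, 0, 0, 0, 0, -1],
    [0, 0, 0, 0, 0, 0, -1],
    [0, 0, 0, 0, 0, 0, -1],
    [0, 0, 0, 0, 0, 0, -1],
  ],
)

```text
clock: 4.65
tcp_pos: [0.5952, 0.0767, 0.1412]
orientation: [3.138, 0.158, 0.0]
ft_force: [0.2, -0.5, -0.2]
finger_gap: 0.0339
finger_force: 0.0
```

```bash
cat > st.py <<'E'
from h import *
s=sense(); m=R.from_rotvec(s["orientation"]).as_matrix()
print(s["clock"],s["tcp_pos"].round(4),"yaw",np.arctan2(m[1,0],m[0,0]).round(4),"q7",s["joint_positions"][6].round(3),"F",s["ft_force"].round(2),"M",s["wrist_torque"].round(3),"tau",s["joint_efforts"][6].round(3),"gap",round(s["finger_gap"],4),round(s["finger_force"],1))
E
python3 st.py
```

```text
4.65 [0.5952 0.0767 0.1412] yaw 0.1006 q7 -1.821 F [ 0.2  -0.51 -0.18] M [-0.068  0.001  0.035] tau 0.0 gap 0.0339 0.0
```

Request:
drive_tool(
  commands=[
    [0.004, -0.04, 0, 0, 0, 0, -1],
    [0.004, -0.04, 0, 0, 0, 0, -1],
    [0.004, -0.04, 0, 0, 0, 0, -1],
    [0.004, -0.04, 0, 0, 0, 0, -1],
    [0.004, -0.04, 0, 0, 0, 0, -1],
  ],
)

```text
clock: 5.07
tcp_pos: [0.5952, 0.0798, 0.1411]
orientation: [3.137, 0.158, -0.0]
ft_force: [-0.1, -0.7, 0.4]
finger_gap: 0.0135
finger_force: 60.0
```

Request:
drive_tool(
  commands=[
    [0, 0, 0, 0, 0, 0, -1],
    [0, 0, 0, 0, 0, 0, -1],
    [0, 0, 0, 0, 0, 0, -1],
    [0, 0, 0, 0, 0, 0, -1],
    [0, 0, 0, 0, 0, 0, -1],
  ],
)

```text
clock: 5.48
tcp_pos: [0.5952, 0.0798, 0.1412]
orientation: [3.138, 0.158, 0.0]
ft_force: [-0.4, -0.9, -0.2]
finger_gap: 0.0138
finger_force: 60.0
```

```bash
python3 st.py
```

```text
5.4833 [0.5952 0.0798 0.1412] yaw 0.1005 q7 -1.827 F [-0.37 -0.91 -0.25] M [-0.161  0.049  0.228] tau -0.2 gap 0.0138 60.0
```

Request:
drive_tool(
  commands=[
    [0, 0, 0, 0, 0, -0.035, -1],
    [0, 0, 0, 0, 0, -0.07, -1],
    [0, 0, 0, 0, 0, -0.11, -1],
    [0, 0, 0, 0, 0, -0.15, -1],
    [0, 0, 0, 0, 0, -0.19, -1],
  ],
)

```text
clock: 5.9
tcp_pos: [0.5954, 0.0796, 0.1412]
orientation: [2.951, 1.078, 0.0]
ft_force: [1.0, -1.7, -1.1]
finger_gap: 0.0133
finger_force: 60.0
```

Request:
drive_tool(
  commands=[
    [0, 0, 0, 0, 0, 0, -1],
    [0, 0, 0, 0, 0, 0, -1],
    [0, 0, 0, 0, 0, 0, -1],
  ],
)

```text
clock: 6.15
tcp_pos: [0.5953, 0.0796, 0.1412]
orientation: [2.955, 1.065, 0.0]
ft_force: [0.5, -1.6, 0.0]
finger_gap: 0.0134
finger_force: 60.0
```

```bash
python3 st.py;python3 - <<'E'
from h import *
w=snapshot("wrist"); s=snapshot("top"); cv2.imwrite("pics/t2.png",np.hstack([cv2.resize(w["image"][140:340,220:420],(400,400)),cv2.resize(s["image"][130:300,290:460],(400,400))])[...,::-1])
E
```

```text
6.15 [0.5953 0.0796 0.1412] yaw 0.6917 q7 -1.31 F [ 0.46 -1.59  0.02] M [-0.313 -0.083  0.064] tau -0.005 gap 0.0134 60.0
```

View pics/t2.png

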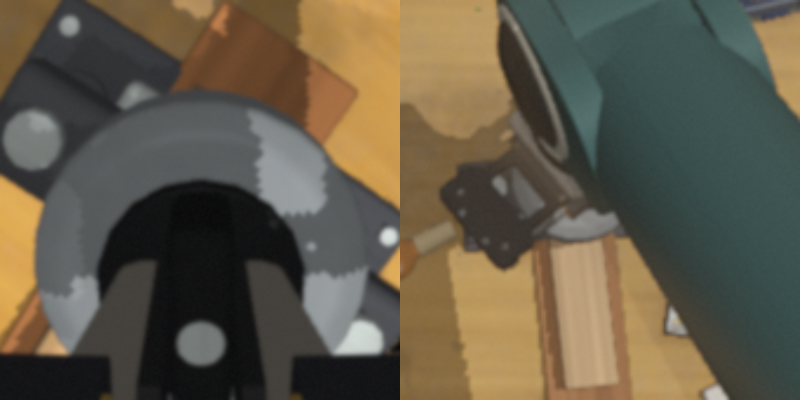

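The wrist crop shows the knob at (200,270) still aligned between the pads and turned with them by about 0.59 rad. It is loose. Turning on freely to about 1.5 rad.

Request:
drive_tool(
  commands=[
    [0, 0, 0, 0, 0, -0.035, -1],
    [0, 0, 0, 0, 0, -0.07, -1],
    [0, 0, 0, 0, 0, -0.105, -1],
    [0, 0, 0, 0, 0, -0.14, -1],
    [0, 0, 0, 0, 0, -0.145, -1],
  ],
)

```text
clock: 6.67
tcp_pos: [0.5955, 0.0795, 0.1411]
orientation: [2.634, 1.712, 0.0]
ft_force: [1.1, -1.8, 0.9]
finger_gap: 0.0139
finger_force: 60.0
```

Request:
drive_tool(
  commands=[
    [0, 0, 0, 0, 0, -0.035, -1],
    [0, 0, 0, 0, 0, -0.07, -1],
    [0, 0, 0, 0, 0, -0.105, -1],
    [0, 0, 0, 0, 0, -0.14, -1],
    [0, 0, 0, 0, 0, -0.145, -1],
  ],
)

```text
clock: 7.08
tcp_pos: [0.5957, 0.0794, 0.1412]
orientation: [2.182, 2.26, 0.0]
ft_force: [1.0, -2.3, -0.2]
finger_gap: 0.0134
finger_force: 60.0
```

```bash
python3 st.py
```

```text
7.0833 [0.5957 0.0794 0.1412] yaw 1.606 q7 -0.514 F [ 1.02 -2.33 -0.22] M [-0.504 -0.433 -0.059] tau 0.695 gap 0.0134 60.0
```

Request:
drive_tool(
  commands=[
    [0, 0, 0, 0, 0, -0.01, -1],
    [0, 0, 0, 0, 0, -0.02, -1],
    [0, 0, 0, 0, 0, -0.02, -1],
  ],
)

```text
clock: 7.33
tcp_pos: [0.5957, 0.0795, 0.1412]
orientation: [2.114, 2.323, 0.0]
ft_force: [3.0, -2.4, -0.3]
finger_gap: 0.0132
finger_force: 60.0
```

```bash
python3 st.py
```

```text
7.3333 [0.5957 0.0795 0.1412] yaw 1.6653 q7 -0.462 F [ 2.98 -2.36 -0.3 ] M [-0.604 -0.584 -0.006] tau 0.238 gap 0.0132 60.0
```

Request:
drive_tool(
  commands=[
    [0, 0, 0, 0, 0, -0.01, -1],
    [0, 0, 0, 0, 0, -0.02, -1],
    [0, 0, 0, 0, 0, -0.032, -1],
    [0, 0, 0, 0, 0, -0.032, -1],
  ],
)

```text
clock: 7.67
tcp_pos: [0.5957, 0.0795, 0.1412]
orientation: [1.993, 2.427, 0.0]
ft_force: [3.3, -2.7, -0.9]
finger_gap: 0.0139
finger_force: 60.0
```

```bash
cat > av.py <<'E'
from h import *
L=[]
for i in range(3):
    s=sense(); m=R.from_rotvec(s["orientation"]).as_matrix(); L.append([np.arctan2(m[1,0],m[0,0]),s["wrist_torque"][2],s["joint_efforts"][6]])
    if i<2: snapshot("wrist")
L=np.array(L); print(round(s["clock"],2),"yaw",L[-1,0].round(4),"Mz",L[:,1].round(3),"tau7",L[:,2].round(3),s["ft_force"].round(1),round(s["finger_gap"],4))
E
python3 av.py
```

```text
7.77 yaw 1.7661 Mz [0.004 0.071 0.054] tau7 [ 0.286  0.082 -0.006] [ 3.4 -1.8 -2. ] 0.0135
```

Request:
drive_tool(
  commands=[
    [0, 0, 0, 0, 0, -0.006, -1],
    [0, 0, 0, 0, 0, -0.006, -1],
  ],
)

```text
clock: 7.93
tcp_pos: [0.5957, 0.0795, 0.1412]
orientation: [1.967, 2.448, 0.0]
ft_force: [4.8, -2.3, -2.2]
finger_gap: 0.0137
finger_force: 60.0
```

```bash
python3 av.py
```

```text
8.03 yaw 1.7875 Mz [-0.06   0.091  0.058] tau7 [ 0.116  0.013 -0.022] [ 4.3 -3.3 -1.7] 0.0135
```

Request:
drive_tool(
  commands=[
    [0, 0, 0, 0, 0, -0.006, -1],
    [0, 0, 0, 0, 0, -0.006, -1],
  ],
)

```text
clock: 8.2
tcp_pos: [0.5957, 0.0795, 0.1412]
orientation: [1.944, 2.467, 0.0]
ft_force: [4.0, -3.6, -2.1]
finger_gap: 0.0135
finger_force: 60.0
```

```bash
python3 av.py
```

```text
8.3 yaw 1.8064 Mz [ 0.041  0.061 -0.005] tau7 [ 0.12   0.009 -0.023] [ 3.7 -3.  -1.5] 0.0138
```

Request:
drive_tool(
  commands=[
    [0, 0, 0, 0, 0, -0.006, -1],
    [0, 0, 0, 0, 0, -0.006, -1],
  ],
)

```text
clock: 8.47
tcp_pos: [0.5957, 0.0795, 0.1412]
orientation: [1.92, 2.485, 0.0]
ft_force: [4.6, -2.9, -3.0]
finger_gap: 0.014
finger_force: 60.0
```

```bash
python3 av.py
```

```text
8.57 yaw 1.8252 Mz [-0.002  0.06   0.042] tau7 [ 0.121  0.009 -0.023] [ 4.6 -3.2 -1.6] 0.0137
```

Request:
drive_tool(
  commands=[
    [0, 0, 0, 0, 0, -0.006, -1],
    [0, 0, 0, 0, 0, -0.006, -1],
  ],
)

```text
clock: 8.73
tcp_pos: [0.5957, 0.0796, 0.1412]
orientation: [1.897, 2.503, 0.001]
ft_force: [4.0, -2.6, -1.5]
finger_gap: 0.0133
finger_force: 60.0
```

```bash
python3 av.py
```

```text
8.83 yaw 1.8441 Mz [-0.032  0.037  0.023] tau7 [ 0.121  0.009 -0.023] [ 4.5 -2.4 -2. ] 0.0135
```

Request:
drive_tool(
  commands=[
    [0, 0, 0, 0, 0, -0.006, -1],
    [0, 0, 0, 0, 0, -0.006, -1],
  ],
)

```text
clock: 9.0
tcp_pos: [0.5957, 0.0795, 0.1412]
orientation: [1.873, 2.521, 0.0]
ft_force: [4.8, -2.6, -2.2]
finger_gap: 0.0134
finger_force: 60.0
```

```bash
python3 av.py
```

```text
9.1 yaw 1.8629 Mz [0.02  0.069 0.048] tau7 [ 0.121  0.009 -0.023] [ 3.7 -3.1 -1.4] 0.0134
```

Request:
drive_tool(
  commands=[
    [0, 0, 0, 0, 0, -0.006, -1],
    [0, 0, 0, 0, 0, -0.006, -1],
  ],
)

```text
clock: 9.27
tcp_pos: [0.5957, 0.0795, 0.1412]
orientation: [1.849, 2.538, 0.0]
ft_force: [3.2, -2.8, -2.2]
finger_gap: 0.0134
finger_force: 60.0
```

```bash
python3 av.py
```

```text
9.37 yaw 1.8818 Mz [0.013 0.025 0.021] tau7 [ 0.121  0.008 -0.023] [ 4.6 -3.4 -2.1] 0.0135
```

Request:
drive_tool(
  commands=[
    [0, 0, 0, 0, 0, -0.006, -1],
    [0, 0, 0, 0, 0, -0.006, -1],
  ],
)

```text
clock: 9.53
tcp_pos: [0.5957, 0.0795, 0.1412]
orientation: [1.825, 2.556, 0.001]
ft_force: [4.0, -2.7, -2.0]
finger_gap: 0.0137
finger_force: 60.0
```

```bash
python3 av.py
```

```text
9.63 yaw 1.9006 Mz [0.025 0.05  0.029] tau7 [ 0.12   0.008 -0.023] [ 4.1 -1.9 -2.6] 0.0137
```

Request:
drive_tool(
  commands=[
    [0, 0, 0, 0, 0, -0.006, -1],
    [0, 0, 0, 0, 0, -0.006, -1],
  ],
)

```text
clock: 9.8
tcp_pos: [0.5957, 0.0795, 0.1412]
orientation: [1.801, 2.573, 0.0]
ft_force: [4.4, -3.2, -2.9]
finger_gap: 0.0137
finger_force: 60.0
```

```bash
python3 av.py
```

```text
9.9 yaw 1.9195 Mz [0.01  0.043 0.006] tau7 [ 0.12   0.008 -0.023] [ 4.5 -3.  -1.6] 0.0134
```

Request:
drive_tool(
  commands=[
    [0, 0, 0, 0, 0, -0.006, -1],
    [0, 0, 0, 0, 0, -0.006, -1],
  ],
)

```text
clock: 10.07
tcp_pos: [0.5957, 0.0795, 0.1412]
orientation: [1.777, 2.59, 0.0]
ft_force: [4.4, -2.2, -1.7]
finger_gap: 0.0135
finger_force: 60.0
```

```bash
python3 av.py
```

```text
10.17 yaw 1.9383 Mz [0.054 0.046 0.056] tau7 [ 0.12   0.008 -0.023] [ 4.5 -4.  -2.7] 0.0137
```

Request:
drive_tool(
  commands=[
    [0, 0, 0, 0, 0, -0.006, -1],
    [0, 0, 0, 0, 0, -0.006, -1],
  ],
)

```text
clock: 10.33
tcp_pos: [0.5957, 0.0795, 0.1412]
orientation: [1.752, 2.606, 0.001]
ft_force: [4.4, -3.2, -2.1]
finger_gap: 0.0135
finger_force: 60.0
```

```bash
python3 av.py
```

```text
10.43 yaw 1.9572 Mz [0.043 0.031 0.054] tau7 [ 0.12   0.008 -0.023] [ 3.1 -2.4 -2.9] 0.0135
```

Request:
drive_tool(
  commands=[
    [0, 0, 0, 0, 0, -0.006, -1],
    [0, 0, 0, 0, 0, -0.006, -1],
  ],
)

```text
clock: 10.6
tcp_pos: [0.5957, 0.0795, 0.1412]
orientation: [1.728, 2.623, 0.001]
ft_force: [3.9, -1.9, -1.7]
finger_gap: 0.0134
finger_force: 60.0
```

```bash
python3 av.py
```

```text
10.7 yaw 1.976 Mz [-0.006 -0.006  0.01 ] tau7 [ 0.12   0.008 -0.023] [ 4.2 -1.8 -1. ] 0.0134
```

Request:
drive_tool(
  commands=[
    [0, 0, 0, 0, 0, -0.006, -1],
    [0, 0, 0, 0, 0, -0.006, -1],
  ],
)

```text
clock: 10.87
tcp_pos: [0.5958, 0.0795, 0.1412]
orientation: [1.703, 2.639, 0.001]
ft_force: [4.2, -2.6, -2.6]
finger_gap: 0.0135
finger_force: 60.0
```

```bash
python3 av.py
```

```text
10.97 yaw 1.9949 Mz [0.015 0.023 0.065] tau7 [ 0.12   0.008 -0.023] [ 4.2 -2.3 -2.4] 0.0138
```

Request:
drive_tool(
  commands=[
    [0, 0, 0, 0, 0, -0.006, -1],
    [0, 0, 0, 0, 0, -0.006, -1],
  ],
)

```text
clock: 11.13
tcp_pos: [0.5958, 0.0795, 0.1412]
orientation: [1.678, 2.655, 0.001]
ft_force: [4.9, -3.4, -1.8]
finger_gap: 0.0137
finger_force: 60.0
```

```bash
python3 av.py
```

```text
11.23 yaw 2.0138 Mz [ 0.043  0.008 -0.024] tau7 [ 0.12   0.008 -0.023] [ 5.4 -3.5 -2.6] 0.0137
```

Request:
drive_tool(
  commands=[
    [0, 0, 0, 0, 0, -0.006, -1],
    [0, 0, 0, 0, 0, -0.006, -1],
  ],
)

```text
clock: 11.4
tcp_pos: [0.5958, 0.0795, 0.1412]
orientation: [1.653, 2.671, 0.0]
ft_force: [4.2, -2.2, -2.4]
finger_gap: 0.0134
finger_force: 60.0
```

```bash
python3 av.py
```

```text
11.5 yaw 2.0326 Mz [ 0.032  0.002 -0.024] tau7 [ 0.12   0.008 -0.023] [ 4.1 -3.  -2.9] 0.0139
```

Request:
drive_tool(
  commands=[
    [0, 0, 0, 0, 0, -0.006, -1],
    [0, 0, 0, 0, 0, -0.006, -1],
  ],
)

```text
clock: 11.67
tcp_pos: [0.5958, 0.0795, 0.1412]
orientation: [1.628, 2.686, 0.001]
ft_force: [4.3, -3.7, -2.0]
finger_gap: 0.0133
finger_force: 60.0
```

```bash
python3 av.py
```

```text
11.77 yaw 2.0514 Mz [0.032 0.092 0.067] tau7 [ 0.12   0.008 -0.023] [ 4.6 -2.5 -2.8] 0.0135
```

Request:
drive_tool(
  commands=[
    [0, 0, 0, 0, 0, -0.006, -1],
    [0, 0, 0, 0, 0, -0.006, -1],
  ],
)

```text
clock: 11.93
tcp_pos: [0.5958, 0.0796, 0.1412]
orientation: [1.602, 2.701, 0.001]
ft_force: [4.5, -2.0, -2.1]
finger_gap: 0.0135
finger_force: 60.0
```

```bash
python3 av.py
```

```text
12.03 yaw 2.0703 Mz [ 0.019  0.008 -0.003] tau7 [ 0.12   0.008 -0.023] [ 4.7 -3.  -2.2] 0.0135
```

Request:
drive_tool(
  commands=[
    [0, 0, 0, 0, 0, -0.006, -1],
    [0, 0, 0, 0, 0, -0.006, -1],
  ],
)

```text
clock: 12.2
tcp_pos: [0.5958, 0.0796, 0.1412]
orientation: [1.577, 2.716, 0.001]
ft_force: [4.8, -3.2, -2.0]
finger_gap: 0.0135
finger_force: 60.0
```

```bash
python3 av.py
```

```text
12.3 yaw 2.0891 Mz [ 0.051  0.029 -0.021] tau7 [ 0.12   0.008 -0.023] [ 4.6 -2.8 -2.6] 0.0136
```

Request:
drive_tool(
  commands=[
    [0, 0, 0, 0, 0, -0.006, -1],
    [0, 0, 0, 0, 0, -0.006, -1],
  ],
)

```text
clock: 12.47
tcp_pos: [0.5958, 0.0796, 0.1412]
orientation: [1.551, 2.731, 0.001]
ft_force: [3.6, -2.5, -2.9]
finger_gap: 0.0138
finger_force: 60.0
```

```bash
python3 av.py
```

```text
12.57 yaw 2.108 Mz [0.043 0.062 0.088] tau7 [ 0.12   0.008 -0.023] [ 4.3 -3.3 -3. ] 0.0138
```

Request:
drive_tool(
  commands=[
    [0, 0, 0, 0, 0, -0.006, -1],
    [0, 0, 0, 0, 0, -0.006, -1],
  ],
)

```text
clock: 12.73
tcp_pos: [0.5958, 0.0796, 0.1411]
orientation: [1.525, 2.746, 0.001]
ft_force: [3.6, -2.7, -2.0]
finger_gap: 0.0136
finger_force: 60.0
```

```bash
python3 av.py
```

```text
12.83 yaw 2.1268 Mz [-0.002  0.027  0.044] tau7 [ 0.12   0.008 -0.023] [ 4.6 -3.2 -3.7] 0.0134
```

Request:
drive_tool(
  commands=[
    [0, 0, 0, 0, 0, -0.006, -1],
    [0, 0, 0, 0, 0, -0.006, -1],
  ],
)

```text
clock: 13.0
tcp_pos: [0.5958, 0.0796, 0.1412]
orientation: [1.499, 2.76, 0.001]
ft_force: [3.6, -2.5, -3.0]
finger_gap: 0.0137
finger_force: 60.0
```

```bash
python3 av.py
```

```text
13.1 yaw 2.1457 Mz [-0.023  0.046  0.024] tau7 [ 0.12   0.008 -0.023] [ 4.6 -2.3 -3. ] 0.0137
```

Request:
drive_tool(
  commands=[
    [0, 0, 0, 0, 0, -0.006, -1],
    [0, 0, 0, 0, 0, -0.006, -1],
  ],
)

```text
clock: 13.27
tcp_pos: [0.5958, 0.0796, 0.1412]
orientation: [1.473, 2.774, 0.001]
ft_force: [4.1, -2.3, -2.4]
finger_gap: 0.0133
finger_force: 60.0
```

```bash
python3 av.py
```

```text
13.37 yaw 2.1646 Mz [-0.005  0.002  0.024] tau7 [ 0.12   0.008 -0.023] [ 5.6 -2.7 -2.5] 0.0135
```

Request:
drive_tool(
  commands=[
    [0, 0, 0, 0, 0, -0.006, -1],
    [0, 0, 0, 0, 0, -0.006, -1],
  ],
)

```text
clock: 13.53
tcp_pos: [0.5958, 0.0796, 0.1412]
orientation: [1.447, 2.787, 0.001]
ft_force: [5.0, -2.5, -1.7]
finger_gap: 0.0135
finger_force: 60.0
```

```bash
python3 av.py
```

```text
13.63 yaw 2.1834 Mz [-0.009 -0.012 -0.001] tau7 [ 0.12   0.008 -0.023] [ 5.4 -3.7 -2.5] 0.0136
```

Request:
drive_tool(
  commands=[
    [0, 0, 0, 0, 0, -0.006, -1],
    [0, 0, 0, 0, 0, -0.006, -1],
  ],
)

```text
clock: 13.8
tcp_pos: [0.5958, 0.0796, 0.1412]
orientation: [1.421, 2.801, 0.001]
ft_force: [4.6, -2.2, -2.2]
finger_gap: 0.0135
finger_force: 60.0
```

```bash
python3 av.py
```

```text
13.9 yaw 2.2023 Mz [0.042 0.069 0.043] tau7 [ 0.12   0.008 -0.024] [ 4.7 -2.9 -2.8] 0.0141
```

Request:
drive_tool(
  commands=[
    [0, 0, 0, 0, 0, -0.006, -1],
    [0, 0, 0, 0, 0, -0.006, -1],
  ],
)

```text
clock: 14.07
tcp_pos: [0.5958, 0.0796, 0.1412]
orientation: [1.394, 2.814, 0.001]
ft_force: [5.3, -2.6, -2.0]
finger_gap: 0.0138
finger_force: 60.0
```

```bash
python3 av.py
```

```text
14.17 yaw 2.2211 Mz [0.    0.032 0.048] tau7 [ 0.12   0.008 -0.024] [ 4.2 -2.6 -2.4] 0.0137
```

Request:
drive_tool(
  commands=[
    [0, 0, 0, 0, 0, -0.006, -1],
    [0, 0, 0, 0, 0, -0.006, -1],
  ],
)

```text
clock: 14.33
tcp_pos: [0.5958, 0.0796, 0.1412]
orientation: [1.368, 2.827, 0.001]
ft_force: [3.8, -2.9, -2.3]
finger_gap: 0.0138
finger_force: 60.0
```

```bash
python3 av.py
```

```text
14.43 yaw 2.24 Mz [-0.005  0.012  0.005] tau7 [ 0.12   0.008 -0.024] [ 3.6 -2.1 -2.5] 0.0135
```

Request:
drive_tool(
  commands=[
    [0, 0, 0, 0, 0, -0.006, -1],
    [0, 0, 0, 0, 0, -0.006, -1],
  ],
)

```text
clock: 14.6
tcp_pos: [0.5958, 0.0796, 0.1412]
orientation: [1.341, 2.84, 0.001]
ft_force: [5.6, -3.5, -2.2]
finger_gap: 0.0139
finger_force: 60.0
```

```bash
python3 av.py
```

```text
14.7 yaw 2.2588 Mz [0.028 0.011 0.04 ] tau7 [ 0.12   0.008 -0.024] [ 5.1 -2.5 -3. ] 0.0138
```

Request:
drive_tool(
  commands=[
    [0, 0, 0, 0, 0, -0.006, -1],
    [0, 0, 0, 0, 0, -0.006, -1],
  ],
)

```text
clock: 14.87
tcp_pos: [0.5959, 0.0796, 0.1412]
orientation: [1.314, 2.852, 0.001]
ft_force: [4.2, -2.0, -1.7]
finger_gap: 0.0131
finger_force: 60.0
```

```bash
python3 av.py
```

```text
14.97 yaw 2.2777 Mz [-0.005  0.009  0.041] tau7 [ 0.12   0.008 -0.024] [ 4.6 -2.  -3. ] 0.0134
```

Request:
drive_tool(
  commands=[
    [0, 0, 0, 0, 0, -0.006, -1],
    [0, 0, 0, 0, 0, -0.006, -1],
  ],
)

```text
clock: 15.13
tcp_pos: [0.5959, 0.0796, 0.1412]
orientation: [1.287, 2.865, 0.001]
ft_force: [5.5, -2.2, -2.8]
finger_gap: 0.0136
finger_force: 60.0
```

```bash
python3 av.py
```

```text
15.23 yaw 2.2965 Mz [-0.004  0.096  0.034] tau7 [ 0.12   0.008 -0.024] [ 4.2 -2.2 -3.6] 0.0135
```

Request:
drive_tool(
  commands=[
    [0, 0, 0, 0, 0, -0.006, -1],
    [0, 0, 0, 0, 0, -0.006, -1],
  ],
)

```text
clock: 15.4
tcp_pos: [0.5959, 0.0796, 0.1412]
orientation: [1.26, 2.877, 0.001]
ft_force: [4.7, -3.2, -2.6]
finger_gap: 0.0138
finger_force: 60.0
```

```bash
python3 av.py
```

```text
15.5 yaw 2.3154 Mz [-0.009  0.032  0.001] tau7 [ 0.12   0.008 -0.024] [ 5.  -3.8 -2.9] 0.0136
```

Request:
drive_tool(
  commands=[
    [0, 0, 0, 0, 0, -0.006, -1],
    [0, 0, 0, 0, 0, -0.006, -1],
  ],
)

```text
clock: 15.67
tcp_pos: [0.5958, 0.0796, 0.1412]
orientation: [1.233, 2.888, 0.001]
ft_force: [4.3, -1.6, -3.0]
finger_gap: 0.0135
finger_force: 60.0
```

```bash
python3 av.py
```

```text
15.77 yaw 2.3342 Mz [ 0.023 -0.005 -0.001] tau7 [ 0.122  0.01  -0.022] [ 4.9 -2.7 -2.2] 0.0136
```

Request:
drive_tool(
  commands=[
    [0, 0, 0, 0, 0, -0.006, -1],
    [0, 0, 0, 0, 0, -0.006, -1],
  ],
)

```text
clock: 15.93
tcp_pos: [0.5959, 0.0796, 0.1412]
orientation: [1.206, 2.9, 0.001]
ft_force: [5.0, -3.5, -2.8]
finger_gap: 0.0133
finger_force: 60.0
```

```bash
python3 av.py
```

```text
16.03 yaw 2.353 Mz [-0.019  0.03   0.002] tau7 [0.166 0.055 0.023] [ 5.2 -1.6 -2.3] 0.0134
```

Joint-7 torque has started to rise, so the stop is near. Small steps from here.

Request:
drive_tool(
  commands=[
    [0, 0, 0, 0, 0, -0.005, -1],
    [0, 0, 0, 0, 0, -0.005, -1],
  ],
)

```text
clock: 16.2
tcp_pos: [0.5959, 0.0796, 0.1412]
orientation: [1.183, 2.909, 0.001]
ft_force: [5.5, -1.6, -2.2]
finger_gap: 0.0136
finger_force: 60.0
```

```bash
python3 av.py
```

```text
16.3 yaw 2.3684 Mz [-0.08 -0.08 -0.  ] tau7 [0.211 0.108 0.078] [ 4.  -2.5 -3.3] 0.014
```

Request:
drive_tool(
  commands=[
    [0, 0, 0, 0, 0, -0.005, -1],
    [0, 0, 0, 0, 0, -0.01, -1],
    [0, 0, 0, 0, 0, -0.01, -1],
  ],
)

```text
clock: 16.55
tcp_pos: [0.5959, 0.0796, 0.1412]
orientation: [1.138, 2.927, 0.001]
ft_force: [5.8, -3.2, -2.8]
finger_gap: 0.0136
finger_force: 60.0
```

```bash
python3 av.py
```

```text
16.65 yaw 2.3994 Mz [-0.219 -0.177 -0.255] tau7 [0.349 0.242 0.213] [ 4.9 -1.2 -3.6] 0.0137
```

Request:
drive_tool(
  commands=[
    [0, 0, 0, 0, 0, -0.004, -1],
    [0, 0, 0, 0, 0, -0.004, -1],
    [0, 0, 0, 0, 0, -0.004, -1],
    [0, 0, 0, 0, 0, -0.004, -1],
  ],
)

```text
clock: 16.98
tcp_pos: [0.5959, 0.0796, 0.1412]
orientation: [1.121, 2.934, 0.001]
ft_force: [4.3, -2.1, -2.8]
finger_gap: 0.0137
finger_force: 60.0
```

```bash
python3 av.py
```

```text
17.08 yaw 2.4116 Mz [-0.283 -0.293 -0.29 ] tau7 [0.279 0.279 0.279] [ 5.4 -2.8 -2.7] 0.0133
```

The stop is felt at about 0.3 N m. Easing back, releasing and rising.

Request:
drive_tool(
  commands=[
    [0, 0, 0, 0, 0, 0.01, -1],
    [0, 0, 0, 0, 0, 0.02, -1],
    [0, 0, 0, 0, 0, 0.02, 0],
    [0, 0, 0, 0, 0, 0.02, 0],
    [0, 0, 0, 0, 0, 0.02, 0],
  ],
)

```text
clock: 17.5
tcp_pos: [0.5943, 0.081, 0.1411]
orientation: [-1.207, -2.899, -0.0]
ft_force: [0.3, -0.4, 0.4]
finger_gap: 0.0312
finger_force: 0.0
```

Request:
drive_tool(
  commands=[
    [0, 0, 0, 0, 0, 0, 0.35],
    [0, 0, 0, 0, 0, 0, 0.35],
    [0, 0, -0.3, 0, 0, 0, 0.35],
    [0, 0, -0.7, 0, 0, 0, 0.35],
    [0, 0, -1, 0, 0, 0, 0.35],
  ],
)

```text
clock: 17.92
tcp_pos: [0.5951, 0.0805, 0.2227]
orientation: [-1.208, -2.899, -0.001]
ft_force: [1.1, 0.4, 1.0]
finger_gap: 0.0619
finger_force: 0.0
```

Request:
drive_tool(
  commands=[
    [0, 0, 0, 0, 0, -0.035, 0.35],
    [0, 0, 0, 0, 0, -0.07, 0.35],
    [0, 0, 0, 0, 0, -0.105, 0.35],
    [0, 0, 0, 0, 0, -0.14, 0.35],
    [0, 0, 0, 0, 0, -0.14, 0.35],
  ],
)

```text
clock: 18.33
tcp_pos: [0.5949, 0.08, 0.221]
orientation: [-0.544, -3.093, -0.001]
ft_force: [0.3, -0.4, 0.9]
finger_gap: 0.062
finger_force: 0.0
```

```bash
cat > go.py <<'E'
from h import *
s=sense(); m=R.from_rotvec(s["orientation"]).as_matrix(); y=np.arctan2(m[1,0],m[0,0])
tgt=np.array([.4911,.0693,s["tcp_pos"][2]]); yt=.106+np.pi
print(s["clock"],s["tcp_pos"].round(4),"q",s["joint_positions"].round(2),"gap",round(s["finger_gap"],3),"yaw",y.round(3),"shift",(m.T@(tgt-s["tcp_pos"])/.08).round(3),"turn",(-((yt-y+np.pi)%(2*np.pi)-np.pi)/np.pi).round(4))
t=snapshot("top"); P=cloud(t,t["depth"]>0)
for n,b in {"paintbox":(P[:,0]>.42)&(P[:,0]<.62)&(P[:,1]<.03)&(P[:,1]>-.05)}.items():
    Q=P[b&(P[:,2]>.006)]; 
    for x in np.arange(.42,.6,.02):
        q=Q[(Q[:,0]>x)&(Q[:,0]<x+.02)]
        if len(q): print(x.round(2),"ymax",q[:,1].max().round(3),"zmax",q[:,2].max().round(3))
E
python3 go.py
```

```text
18.3333 [0.5949 0.08   0.221 ] q [ 0.51  0.62 -1.    1.69  0.56  1.15  0.58] gap 0.062 yaw 2.794 shift [ 1.175e+00 -5.680e-01  1.000e-03] turn -0.1445
0.42 ymax 0.016 zmax 0.68
0.44 ymax 0.03 zmax 0.671
0.46 ymax 0.03 zmax 0.659
0.48 ymax 0.03 zmax 0.648
0.5 ymax 0.03 zmax 0.636
0.52 ymax 0.03 zmax 0.625
0.54 ymax 0.03 zmax 0.613
0.56 ymax 0.03 zmax 0.6
0.58 ymax 0.03 zmax 0.593
```

Request:
drive_tool(
  commands=[
    [0.3, -0.14, 0, 0, 0, 0, 0.35],
    [0.6, -0.28, 0, 0, 0, 0, 0.35],
    [0.6, -0.28, 0, 0, 0, 0, 0.35],
  ],
)

```text
clock: 18.63
tcp_pos: [0.5381, 0.0756, 0.2206]
orientation: [-0.549, -3.09, 0.004]
ft_force: [0.1, 0.4, -0.3]
finger_gap: 0.0619
finger_force: 0.0
```

Request:
drive_tool(
  commands=[
    [0.3, -0.14, 0, 0, 0, -0.035, 0.35],
    [0.575, -0.288, 0, 0, 0, -0.07, 0.35],
    [0.575, -0.288, 0, 0, 0, -0.105, 0.35],
    [0.575, -0.288, 0, 0, 0, -0.1445, 0.35],
    [0.575, -0.288, 0, 0, 0, -0.1445, 0.35],
  ],
)

```text
clock: 19.05
tcp_pos: [0.4914, 0.0693, 0.2212]
orientation: [-0.162, 3.137, 0.0]
ft_force: [-0.5, -0.4, -0.1]
finger_gap: 0.062
finger_force: 0.0
```

```bash
python3 go.py | head -1; cat > wr.py <<'E'
from h import *
w=snapshot("wrist"); cv2.imwrite("pics/w3.png",w["image"][...,::-1])
K=w["intrinsics"];Rc=R.from_rotvec(np.ravel(w["rvec"])).as_matrix();t=np.ravel(w["tvec"]);o=-Rc.T@t
v,u=np.nonzero(w["depth"]>0); z=w["depth"][v,u]
a=(u-K[0,2])/K[0,0];b=(v-K[1,2])/K[1,1];th=np.hypot(a,b)+1e-9
k=th<1.2;a,b,th,z=a[k],b[k],th[k],z[k]
f=np.tan(th)/th; P=o+(np.stack([a*f,b*f,np.ones_like(a)],1)*z[:,None])@Rc
b=P[(P[:,2]>.033)&(P[:,2]<.041)&(P[:,0]>.36)&(P[:,0]<.56)&(abs(P[:,1]-.068)<.035)]
print("bar",len(b),cv2.minAreaRect((b[:,:2]*1000).astype(np.float32)))
Q=P[(P[:,2]>.141)&(P[:,2]<.156)&(np.hypot(P[:,0]-.595,P[:,1]-.08)<.04)]
print("knob",len(Q), cv2.minAreaRect((Q[:,:2]*1000).astype(np.float32)) if len(Q)>5 else "")
for x in np.arange(.38,.56,.02):
    for lo,hi,n in((-.08,.03,"R"),(.105,.2,"L")):
        q=P[(P[:,0]>x)&(P[:,0]<x+.02)&(P[:,1]>lo)&(P[:,1]<hi)&(P[:,2]>.014)&(P[:,2]<.15)]
        if len(q)>3: print(n,x.round(2),"y",q[:,1].min().round(3),q[:,1].max().round(3),"zmax",q[:,2].max().round(3))
E
python3 wr.py
```

```text
19.05 [0.4914 0.0693 0.2212] q [ 0.74  0.52 -1.21  1.93  0.55  1.08  0.98] gap 0.062 yaw -3.038 shift [ 0.004  0.    -0.   ] turn -0.0008
bar 4899 ((504.99993896484375, 70.07872009277344), (113.98052215576172, 40.825927734375), 6.453874111175537)
knob 400 ((601.468994140625, 72.35433959960938), (13.692007064819336, 28.79051971435547), 43.36845397949219)
R 0.38 y -0.08 -0.071 zmax 0.018
R 0.42 y -0.049 -0.028 zmax 0.015
R 0.44 y -0.073 -0.026 zmax 0.016
R 0.46 y -0.08 -0.055 zmax 0.018
R 0.48 y -0.077 0.008 zmax 0.018
R 0.5 y -0.08 0.006 zmax 0.018
R 0.52 y -0.08 0.002 zmax 0.018
R 0.54 y -0.08 -0.0 zmax 0.018
L 0.54 y 0.105 0.2 zmax 0.111
R 0.56 y -0.08 -0.011 zmax 0.021
L 0.56 y 0.105 0.199 zmax 0.114
```

View pics/w3.png

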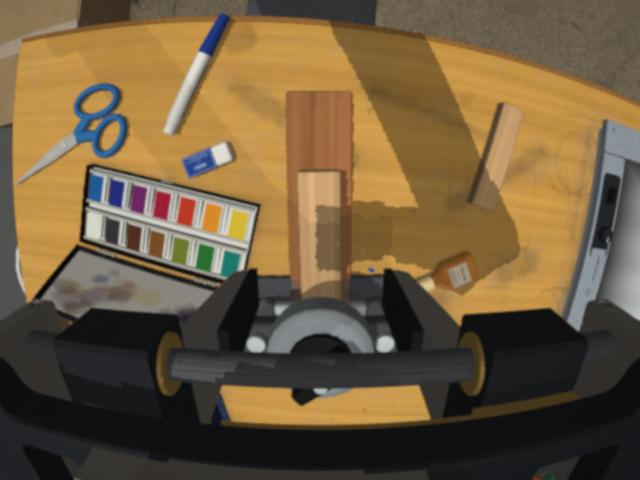

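The wrist view shows the bar centred at about (320,215) with the eraser at (207,158), bottle and paint box clear of the fingers. Descending.

Request:
drive_tool(
  commands=[
    [0, 0, 0.4, 0, 0, 0, 0.35],
    [0, 0, 0.8, 0, 0, 0, 0.35],
    [0, 0, 1, 0, 0, 0, 0.35],
  ],
)

```text
clock: 19.4
tcp_pos: [0.4903, 0.0688, 0.1385]
orientation: [0.154, -3.135, 0.001]
ft_force: [0.5, -0.3, 0.6]
finger_gap: 0.0619
finger_force: 0.0
```

Request:
drive_tool(
  commands=[
    [0, 0, 0.4, 0, 0, 0, 0.35],
    [0, 0, 0.7, 0, 0, 0, 0.35],
    [0, 0, 0.9, 0, 0, 0, 0.35],
    [0, 0, 0.9, 0, 0, 0, 0.35],
    [0, 0, 0.9, 0, 0, 0, 0.35],
  ],
)

```text
clock: 19.82
tcp_pos: [0.4912, 0.07, 0.069]
orientation: [0.159, -3.136, -0.0]
ft_force: [0.2, 0.0, 0.7]
finger_gap: 0.0621
finger_force: 0.0
```

```bash
python3 go.py | head -1; python3 st.py
```

```text
19.8167 [0.4912 0.07   0.069 ] q [ 0.54  0.7  -0.96  2.04  0.8   0.83  0.78] gap 0.062 yaw -3.04 shift [ 0.002 -0.008  0.   ] turn -0.0015
19.8667 [0.4919 0.0701 0.0698] yaw -3.04 q7 0.776 F [ 0.03  0.01 -0.41] M [ 0.056 -0.157 -0.034] tau -0.028 gap 0.062 0.0
```

Request:
drive_tool(
  commands=[
    [0, -0.01, 0.2, 0, 0, 0, 0.35],
    [0, -0.01, 0.4, 0, 0, 0, 0.35],
    [0, -0.01, 0.47, 0, 0, 0, 0.35],
    [0, -0.01, 0.47, 0, 0, 0, 0],
    [0, -0.01, 0.47, 0, 0, 0, -0.6],
  ],
  newtons=15,
)

```text
clock: 20.28
tcp_pos: [0.492, 0.069, 0.0325]
orientation: [-0.161, 3.136, 0.0]
ft_force: [-0.2, 0.5, 0.3]
finger_gap: 0.0509
finger_force: 0.0
```

Request:
drive_tool(
  commands=[
    [0, 0, 0, 0, 0, 0, -0.6],
    [0, 0, 0, 0, 0, 0, -0.6],
    [0, 0, 0, 0, 0, 0, -0.6],
    [0, 0, 0, 0, 0, 0, -0.6],
    [0, 0, 0, 0, 0, 0, -0.6],
  ],
)

```text
clock: 20.7
tcp_pos: [0.4921, 0.0689, 0.0326]
orientation: [-0.162, 3.136, -0.0]
ft_force: [-0.5, -0.7, 6.5]
finger_gap: 0.0398
finger_force: 15.0
```

```bash
python3 go.py | head -1; python3 st.py
```

```text
20.7 [0.4921 0.0689 0.0326] q [ 0.5   0.75 -0.9   2.05  0.88  0.77  0.72] gap 0.04 yaw -3.038 shift [ 0.012  0.006 -0.   ] turn -0.0009
20.75 [0.4922 0.0689 0.0326] yaw -3.0384 q7 0.722 F [-0.58 -0.3   6.86] M [-0.072  0.023  0.076] tau -0.041 gap 0.0398 15.0
```

Request:
drive_tool(
  commands=[
    [0.2, 0, -0.01, 0, 0, 0, -0.6],
    [0.4, 0, -0.01, 0, 0, 0, -0.6],
    [0.6, 0, -0.01, 0, 0, 0, -0.6],
    [0.8, 0, -0.01, 0, 0, 0, -0.6],
    [0.95, 0, -0.01, 0, 0, 0, -0.6],
  ],
)

```text
clock: 21.17
tcp_pos: [0.4149, 0.0607, 0.0326]
orientation: [-0.162, 3.137, -0.0]
ft_force: [0.5, 0.4, -0.3]
finger_gap: 0.0396
finger_force: 14.9
```

Request:
drive_tool(
  commands=[
    [0, 0, 0, 0, 0, 0, -0.6],
    [0, 0, 0, 0, 0, 0, -0.6],
    [0, 0, 0, 0, 0, 0, -0.6],
  ],
)

```text
clock: 21.42
tcp_pos: [0.4166, 0.0608, 0.0326]
orientation: [-0.161, 3.137, -0.0]
ft_force: [-1.5, -0.4, 4.3]
finger_gap: 0.04
finger_force: 15.0
```

```bash
python3 go.py | head -1; python3 st.py
```

```text
21.4167 [0.4166 0.0608 0.0326] q [ 0.54  0.67 -0.91  2.23  0.89  0.68  0.64] gap 0.04 yaw -3.039 shift [-0.938  0.01   0.   ] turn -0.0011
21.4667 [0.4166 0.0609 0.0326] yaw -3.039 q7 0.645 F [-1.21 -0.57  5.16] M [-0.252  0.135 -0.058] tau 0.001 gap 0.0399 15.0
```

Request:
drive_tool(
  commands=[
    [0, 0, 0, 0, 0, 0, 0.25],
    [0, 0, 0, 0, 0, 0, 0.25],
    [0, 0, 0, 0, 0, 0, 0.25],
    [0, 0, 0, 0, 0, 0, 0.25],
    [0, 0, 0, 0, 0, 0, 0.25],
  ],
)

```text
clock: 21.88
tcp_pos: [0.4159, 0.0609, 0.0323]
orientation: [0.162, -3.137, -0.0]
ft_force: [0.3, 0.0, -0.1]
finger_gap: 0.0575
finger_force: 0.0
```

Request:
drive_tool(
  commands=[
    [0, 0, -0.2, 0, 0, 0, 0.25],
    [0, 0, -0.5, 0, 0, 0, 0.25],
    [0, 0, -0.8, 0, 0, 0, 0.25],
    [0, 0, -1, 0, 0, 0, 0.25],
    [0, 0, -1, 0, 0, 0, 0.25],
  ],
)

```text
clock: 22.3
tcp_pos: [0.4175, 0.0613, 0.1147]
orientation: [-0.161, 3.133, -0.0]
ft_force: [1.2, -0.2, -0.2]
finger_gap: 0.0575
finger_force: 0.0
```

Request:
drive_tool(
  commands=[
    [0, 0, -0.4, 0, 0, 0, 0.25],
    [0, 0, -0.8, 0, 0, 0, 0.25],
    [0, 0, -0.8, 0, 0, 0, 0.25],
    [0, 0, -0.8, 0, 0, 0, 0.25],
  ],
)

```text
clock: 22.63
tcp_pos: [0.4165, 0.0604, 0.1768]
orientation: [-0.16, 3.135, -0.001]
ft_force: [-0.5, 0.2, -0.7]
finger_gap: 0.0575
finger_force: 0.0
```

```bash
python3 st.py; python3 wr.py | head -2
```

```text
22.6333 [0.4165 0.0604 0.1768] yaw -3.0398 q7 0.939 F [-0.52  0.25 -0.71] M [ 0.064 -0.118  0.023] tau 0.088 gap 0.0575 0.0
bar 8413 ((453.48779296875, 64.52970886230469), (162.93101501464844, 40.38508605957031), 6.366095066070557)
knob 0
```

View pics/w3.png

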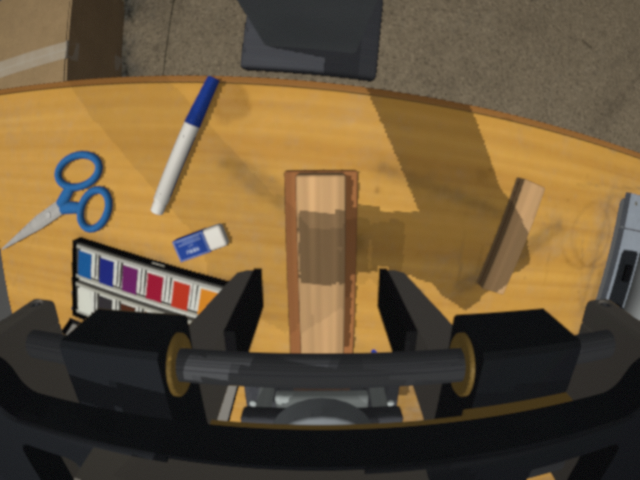

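The bar lies flat on the bed at (322,265), its centre about 139 mm in front of the knob axis. The gripper is clear and the eraser at (202,241) has not moved.

```bash
python3 -c "
from workcell import *
print(job_done())"
```

```text
the job is handed in; nothing more can be done
None
```

The job is handed in: I broke the knob loose and turned it to its end stop, felt at about 0.3 N m, then drew the bar out to about 139 mm in front of the knob axis, where it lies flat; I saw no sign of the eraser or bottle being disturbed, and the verdict was not shown.

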